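Hook a dropped display base out from under the desk riser

ROBOT

A 6-joint arm with a two-finger parallel gripper is mounted at the origin on the work surface. World frame = base frame: x ahead of the robot, y to its left, z up, the work surface at z = 0. Lengths are in mm, angles in rad, forces in N, time in s.
With the tool pointing down it reaches from about 300 to 775 mm from the base axis. Payload 14.6 kg.
Tool frame: the origin (TCP) lies midway between the tips of the shut fingers; the grasp point (between the pads) lies 19 mm behind it (manip.tcp_to_grasp is the distance from the TCP to the grasp point, in mm); z points along the fingers, x is the direction in which the jaws open and shut, and the axes are right-handed (so a half turn about z gives the same grasp; the last joint's range is limited). The gripper opens to 94 mm and grips with 3 to 60 N. Pads are 16 mm wide; open, the fingers measure 119 mm over their backs; the gripper's body (75 mm by 177 mm) begins 78 mm behind the grasp point.
Start: joints at [1.072, 0.3, 1.521, -0, 1.321, -0.067], TCP at [230.174, 499.508, 171.546] pointing down, gripper open.
Joint ranges: [-3.03, 3.03], [-0.79, 2.21], [0.23, 2.52], [-1.04, 4.18], [0, 3.07], [-2.55, 2.55]. Speed limits (rad/s): [2.22, 2.22, 2.57, 3.14, 3.14, 3.14].

INTERFACE

Orientations are given as [roll, pitch, yaw] about the fixed x, y, z axes, in that order (R = Rz(yaw) Ry(pitch) Rx(roll)).
In Python, from cell import manip gives the robot as it stands.
- The arm moves only by the tool arm_command, never from a script. Its argument "steps" is a list of rows, each a list of 3 entries, a list of its own where there are three numbers: the opening, from 0 (shut) to 1 (fully open), then the shift along the tool's x, y, z in cm, then the turn about the tool's z in rad. A call has 1 to 5 rows; each row shifts and turns the commanded pose from where the row before left it, along the tool's axes as they then stand; what a row does not reach is not made up. A row lasts 1/12 s, in which the tool goes at most 41.7 mm and 7.16 degrees, less where a joint would pass 70% of its speed; a pose out of reach is approached as far as the arm can. A call with a gripper value outside its range is refused whole. The fingers move at their own pace and stop on an object; "force" is the grip in N (left out, the last holds). Time passes only in rows, so rows that do not move let the fingers close. It gives the time, the measured TCP pose, the force and the opening at its end, in the units of the state.
- manip.read_state(): the state, without advancing time (a new reading comes with each control period).
- manip.camera(name): name is "scene" or "side" or "wrist"; returns (picture, depth): 400x640x3 uint8, red, green, blue; 400x640 float32, mm along the optical axis (not along the pixel's ray), 0 where there is no reading.
- manip.calibration(name): a dict with "fx", "fy", "cx", "cy" (pixels), "distortion" ([k1, k2, p1, p2, k3] as OpenCV has them; the pictures are not rectified), "R" (3x3) and "t" (3): a world point X has camera coordinates R X + t; the wrist camera has in their place "tool_from_camera" (4x4, takes a point from camera to tool coordinates, whose origin is the TCP and whose axes are the tool frame's). Camera axes: x right, y down, z forward; pixel columns grow to the right and rows downward; lengths in mm; the calibration is good to about 2 mm. A picture is of the moment at which its call begins: read the wrist's pose just before it. calibration takes no time and is no camera call.
- manip.sign_off(): hands the job in, once; it reports no verdict.
The state is a dict: "clock": time; "joints": joint angles; "qd": joint speeds; "effort": joint torques, N m; "eef_pos": TCP position; "eef_rot": TCP orientation; "wrist_force": force on the tool from outside, world axes, zero at the start; "moment": the same for the moment, N m; "finger_gap": finger opening in mm.
Only numpy, scipy, OpenCV 4.12 (cv2) and the standard library are available. Lean on these libraries where they do the work, as an engineer would, in place of code of your own. Each camera call takes 0.05 s, during which the arm holds its last target.

TASK

A round grey display base has slid under the low clear acrylic riser on the sculptor's desk. Take the cutting square, reach in under the riser's front edge with it, hook the base with it and drag it out until all of it lies flat, peg up, in the open in front of the riser; then lay the square flat on the desk, clear of the riser, and let go. Do not touch the base with the gripper while any of it is under the riser, and leave the tin, the two figures, the bowl, the jar and the mouse where they stand.

Things in the scene. Friction and masses are not known exactly. Their poses are not given: they have to be found in the camera images.
- riser: Clear acrylic riser, fixed: top sheet 160 mm (x) by 500 mm (y), underside 52 mm, top 58 mm above the desk, on closed side panels 6 mm thick centred at y = +-247 mm; open front and back. Origin on the desk under its centre; x runs from the front edge (x = -80 mm, robot's side) to the back edge (+80 mm), y to the left, z up. Stands turned by up to 0.15 rad.
- base: The dropped part: round grey resin disc 64 mm across, 12 mm thick, about 60 g, with an upright peg 10 mm across and 12 mm high in the middle of its top. Starts flat on the desk, peg up, under the riser: centre 43 to 65 mm behind the front edge, from 40 mm right to 100 mm left of the riser's middle. Origin: centre of its underside; z up.
- square: Flat L-shaped cutting square, 130 g, flat on the desk. Origin on its underside; x along the blade to the stock, z up. Aluminium blade: x -50..150, y +-16 mm, 4 mm thick. On it a raised ridge to pinch across y: x -50..60, y +-6 mm, top at 18 mm. Wooden stock across the far end: x 150..172, y -16..94 mm, 14 mm thick. Its inner corner (x below 150, y above 16 mm) hooks parts and pulls them along -x.
- square_tail (a point): The free end of the square's blade, at (-50, 0, 2) mm in the square's frame.
- square_heel (a point): The outer corner of the square where stock and blade meet, at (172, -16, 7) mm in the square's frame.
- square_toe (a point): The outer corner of the stock's free end, at (172, 94, 7) mm in the square's frame.
- tin: Bystander: round metal tin 59 mm across and 36 mm high, standing under the left end of the riser, its centre about 205 mm left of the riser's middle. Origin: centre of its underside.
- rabbit: Bystander: grey resin rabbit figure on a round foot 52 mm across, 117 mm high, standing on the back half of the riser's top. Origin: centre of its underside.
- bear: Bystander: grey resin bear figure on a round foot 52 mm across, 88 mm high, standing on the back half of the riser's top. Origin: centre of its underside.
- bowl: Bystander: white bowl 100 mm across, 40 mm high, on the desk to the left. Origin: centre of its underside.
- jar: Bystander: white lidded jar 70 mm across, 85 mm high, on the desk to the right. Origin: centre of its underside.
- mouse: Bystander: black computer mouse 110 by 62 mm, 31 mm high, on the desk to the right. Origin: centre of its underside.
Things that resemble listed ones, but are neither listed nor needed, are in the scene too. Of the things shaped like the square, the aluminium one is meant.

How it is judged:
By the outcome, as a careful person would: the job done as asked, in the order asked, and still so for the second after the job is handed in, with the robot touching nothing.
It also fails if it takes over 45 s, if anything falls off the work surface, if the arm or the gripper's body presses on something with over 40 N, if the wrist force passes 120 N, or if a joint passes its speed limit or range.

## Working session

There is one attempt and no reset: what is moved stays moved. The work goes in short steps, Python scripts to look and compute and a tool call to move; the robot and the scene stay as the last step left them, time stands still between calls to the robot, and variables do not carry over. Pictures are saved under pics/ and viewed, and the job is handed in when it is done.

Besides the shell and the picture viewer there is one more tool, called after "Request:" as name(argument=value, ...), one argument or row to a line, values as JSON. arm_command: Moves the arm, as the interface text tells. Its arguments: {"type":"object","properties":{"steps":{"type":"array","items":{"type":"array"}},"force":{"type":"number"}},"required":["steps"]}

```bash
ls; mkdir -p pics
python3 - <<'E'
from cell import manip
import cv2, numpy as np
s=manip.read_state(); print(s)
for n in ["scene","side","wrist"]:
    p,d=manip.camera(n); cv2.imwrite(f"pics/{n}0.png",p[:,:,::-1]); np.save(f"pics/{n}0.npy",d)
    print(n,manip.calibration(n))
E
```

```text
pics
{'clock': 0.0, 'joints': array([ 1.07242177e+00,  3.00455189e-01,  1.52161767e+00, -3.80252193e-05,
        1.32069221e+00, -6.65910704e-02]), 'qd': array([-0.00023974, -0.00212332,  0.00164824, -0.00082537,  0.00097774,
        0.00179023]), 'effort': array([-2.24111813e-03, -5.31809878e+01, -3.52736092e+01,  7.07219378e-02,
        2.44796398e-02, -6.85586610e-05]), 'eef_pos': array([230.02694113, 499.23886763, 170.97960535]), 'eef_rot': array([-3.14155139e+00,  1.17226206e-03,  1.13902230e+00]), 'wrist_force': array([ 1.01727851, -0.18603983,  0.02311277]), 'moment': array([-0.01925158, -0.03237597,  0.0031786 ]), 'finger_gap': 94.2528091967281}
scene {'fx': 464.88354008310034, 'fy': 464.88354008310034, 'cx': 324.959696437053, 'cy': 201.6148594814573, 'distortion': array([-0.02223998,  0.        ,  0.        ,  0.        ,  0.        ]), 'R': array([[-0.63171269,  0.77513958,  0.00988473],
       [ 0.55085402,  0.45782626, -0.69782159],
       [-0.54543463, -0.43537771, -0.71620341]]), 't': array([ 368.87046596, -219.2209526 , 1781.45814495])}
side {'fx': 390.30798726425184, 
[... 229 characters left out ...]
77 , -0.45360668, -0.7987221 ],
       [ 0.53459704,  0.59348548, -0.60164856]]), 't': array([-463.94004387,  234.61778619,  973.58951611])}
wrist {'fx': 315.35111972838723, 'fy': 315.35111972838723, 'cx': 323.1246714612727, 'cy': 195.96627315304406, 'distortion': array([-0.04757357,  0.        ,  0.        ,  0.        ,  0.        ]), 'tool_from_camera': array([[ 9.99999500e-01,  5.05926235e-04,  8.62308930e-04,
        -1.11421284e-01],
       [-7.12463356e-04,  9.65706139e-01,  2.59636566e-01,
        -7.44996501e+01],
       [-7.01380077e-04, -2.59637051e-01,  9.65706016e-01,
        -2.12868747e+02],
       [ 0.00000000e+00,  0.00000000e+00,  0.00000000e+00,
         1.00000000e+00]])}
```

View pics/scene0.png

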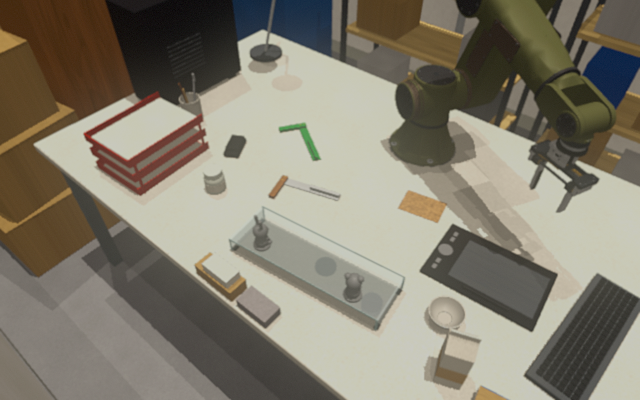

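View pics/side0.png

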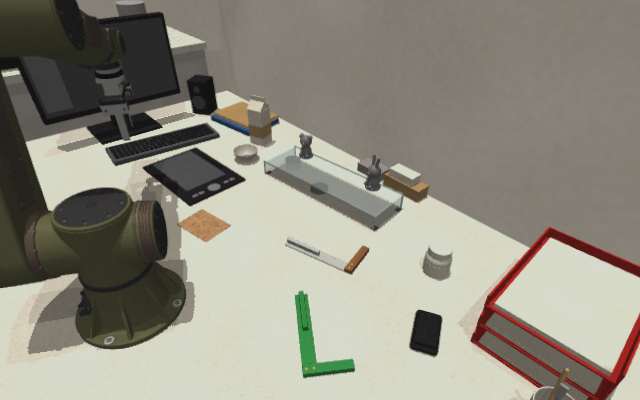

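View pics/wrist0.png

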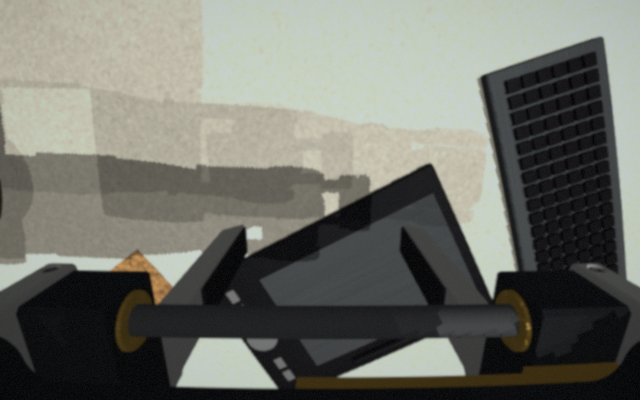

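The scene picture shows two L-shaped squares: a silver blade with a wooden stock at (305,188), and an all-green one at (302,138). The silver one fits "aluminium blade, wooden stock". In the side view it is at about (325,255), and the green one is at (310,340). I'll confirm in enlarged crops.

```bash
cat > h.py <<'E'
import numpy as np, cv2
from cell import manip
def ray(n,uv,c=None,T=None):
    c=c or manip.calibration(n)
    K=np.array([[c['fx'],0,c['cx']],[0,c['fy'],c['cy']],[0,0,1]])
    p=cv2.undistortPoints(np.array(uv,float).reshape(-1,1,2),K,c['distortion'])[:,0]
    d=np.c_[p,np.ones(len(p))]
    if n=='wrist':
        M=T@c['tool_from_camera']; return M[:3,3],d@M[:3,:3].T
    return -c['R'].T@c['t'], d@c['R']
def onz(n,uv,z,T=None):
    o,d=ray(n,uv,T=T); return o+d*((z-o[2])/d[:,2])[:,None]
def toolT(s):
    from scipy.spatial.transform import Rotation as R
    T=np.eye(4);T[:3,:3]=R.from_euler('xyz',s['eef_rot']).as_matrix();T[:3,3]=s['eef_pos'];return T
def proj(n,X,T=None):
    c=manip.calibration(n)
    K=np.array([[c['fx'],0,c['cx']],[0,c['fy'],c['cy']],[0,0,1]])
    X=np.array(X,float).reshape(-1,3)
    if n=='wrist':
        M=np.linalg.inv(T@c['tool_from_camera']);Rm,t=M[:3,:3],M[:3,3]
    else: Rm,t=c['R'],c['t']
    return cv2.projectPoints(X,cv2.Rodrigues(Rm)[0],t,K,c['distortion'])[0][:,0]
def crop(src,dst,x0,y0,w,h,k):
    im=cv2.imread(src)[y0:y0+h,x0:x0+w]; cv2.imwrite(dst,cv2.resize(im,None,fx=k,fy=k,interpolation=cv2.INTER_CUBIC))
E
python3 - <<'E'
from h import *
crop('pics/scene0.png','pics/c1.png',220,120,200,150,4)
crop('pics/side0.png','pics/c2.png',255,130,160,120,5)
crop('pics/side0.png','pics/c3.png',275,225,110,60,7)
E
```

```text
(no output)
```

View pics/c1.png

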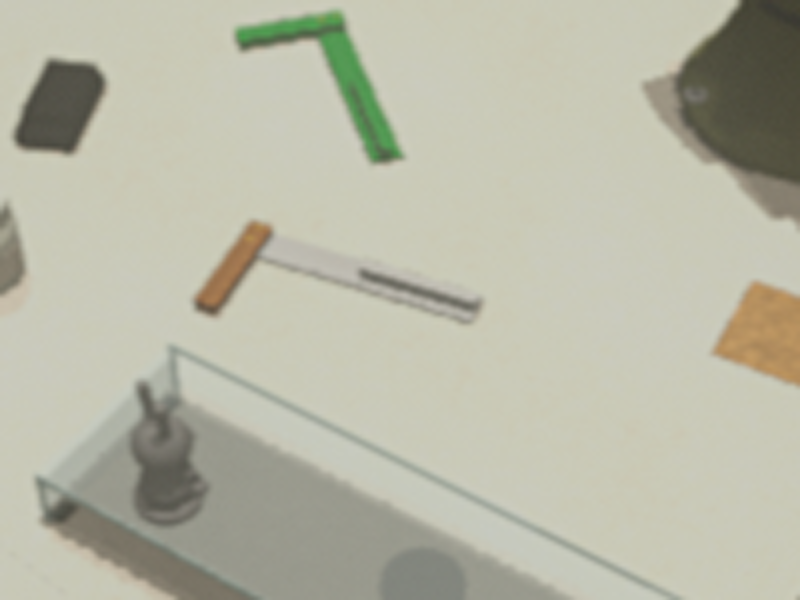

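View pics/c2.png

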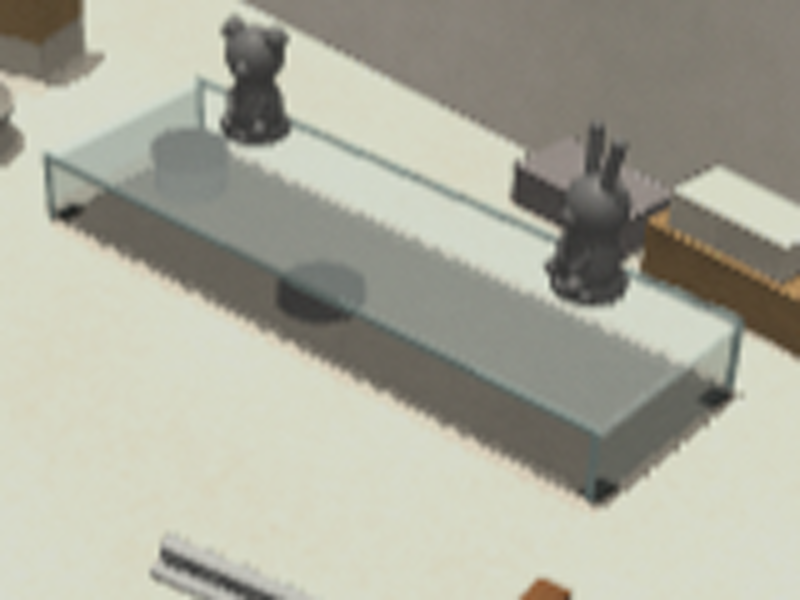

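View pics/c3.png

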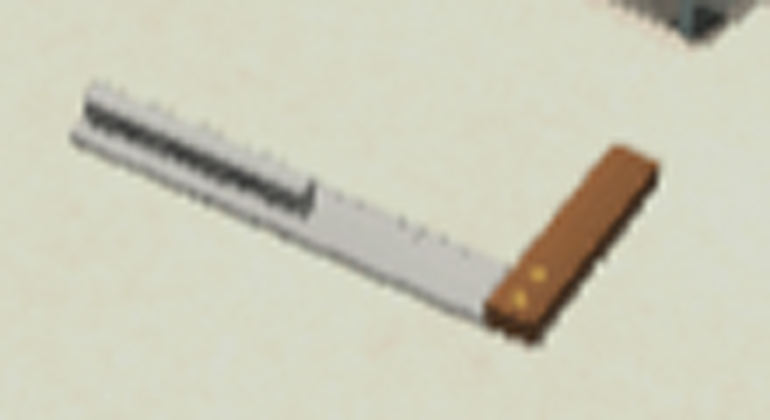

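Run:
```python
from h import *
crop('pics/scene0.png','pics/c4.png',220,200,190,130,4)
```

```text
(no output)
```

View pics/c4.png

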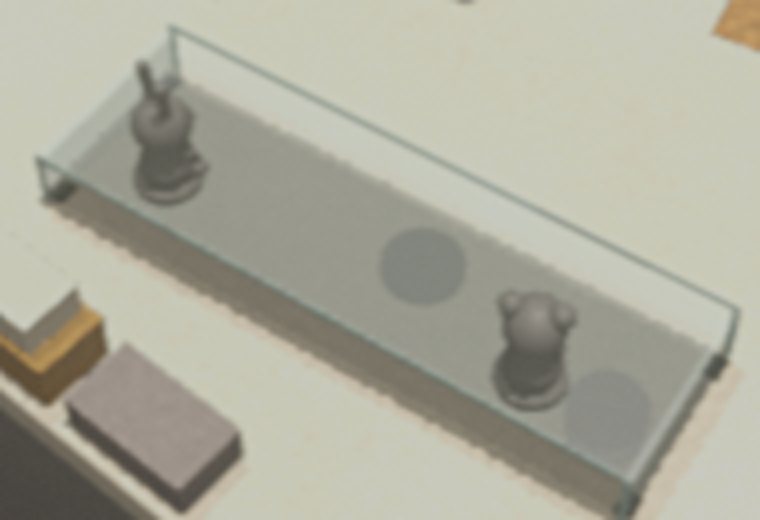

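Run:
```python
from h import *
np.set_printoptions(precision=1,suppress=True)
c4=np.array([[174,28],[738,312],[40,160],[632,487]])/4+[220,200]
c2=np.array([[600,433],[48,157],[740,322],[200,80]])/5+[255,130]
print("riser FR FL BR BL");print(onz('scene',c4,58));print(onz('side',c2,58))
print("base scene/side",onz('scene',[[423/4+220,267/4+200]],10),onz('side',[[321/5+255,286/5+130]],12))
a=np.array([[535,325],[657,165],[615,147],[488,308]])/7+[275,225]
print("side sq stock top",onz('side',a,14))
print("tail L/R",onz('side',np.array([[75,135],[95,85]])/7+[275,225],4))
print("scene tail",onz('scene',np.array([[482,296],[470,320]])/4+[220,120],4))
print("scene stock heel-out,heel-in,toe-in,toe-out",onz('scene',np.array([[250,223],[272,228],[215,306],[197,298]])/4+[220,120],14))
import scipy
# depth based tails
```

```text
riser FR FL BR BL
[[ 659.2 -188.9   58. ]
 [ 604.9  299.2   58. ]
 [ 818.4 -170.5   58. ]
 [ 762.6  319.6   58. ]]
[[ 655.5 -205.9   58. ]
 [ 595.9  278.1   58. ]
 [ 810.6 -187.1   58. ]
 [ 753.8  298.5   58. ]]
base scene/side [[685.9  86.   10. ]] [[680.   72.9  12. ]]
side sq stock top [[ 474.5 -289.5   14. ]
 [ 576.1 -259.2   14. ]
 [ 571.  -240.4   14. ]
 [ 467.2 -271.3   14. ]]
tail L/R [[414.4 -78.9   4. ]
 [440.3 -59.3   4. ]]
scene tail [[414.2 -70.1   4. ]
 [443.3 -60.3   4. ]]
scene stock heel-out,heel-in,toe-in,toe-out [[ 480.7 -276.3   14. ]
 [ 473.2 -257.2   14. ]
 [ 574.9 -229.    14. ]
 [ 577.7 -247.2   14. ]]
```

Request:
arm_command(
  steps=[
    [1,[-1.7,3.5,-0.86],0],
    [1,[-1.7,3.5,-0.86],0],
    [1,[-1.7,3.5,-0.86],0],
    [1,[-1.7,3.5,-0.86],0],
    [1,[-1.7,3.5,-0.86],0],
  ],
)

```text
clock: 0.57
eef_pos: [354.2, 347.4, 214.9]
eef_rot: [-3.142, 0.0, 1.139]
wrist_force: [0.5, 0.4, -0.1]
finger_gap: 93.8
```

Request:
arm_command(
  steps=[
    [1,[-1.7,3.5,-0.86],0],
    [1,[-1.7,3.5,-0.86],0],
    [1,[-1.7,3.5,-0.86],0],
    [1,[-1.7,3.5,-0.86],0],
    [1,[-1.7,3.5,-0.86],0],
  ],
)

```text
clock: 0.98
eef_pos: [477.7, 196.8, 257.9]
eef_rot: [-3.141, 0.0, 1.139]
wrist_force: [1.0, 0.5, -0.4]
finger_gap: 94.0
```

Request:
arm_command(
  steps=[
    [1,[-1.7,3.5,-0.86],0],
    [1,[-1.7,3.5,-0.86],0],
    [1,[-1.7,3.5,-0.86],0],
    [1,[-1.7,3.5,-0.86],0],
    [1,[-1.7,3.5,-0.86],0],
  ],
)

```text
clock: 1.4
eef_pos: [601.1, 46.4, 300.8]
eef_rot: [-3.141, 0.0, 1.139]
wrist_force: [-0.1, 1.6, -0.6]
finger_gap: 94.4
```

Request:
arm_command(
  steps=[
    [1,[0,0,0],-0.11],
    [1,[0,0,0],-0.11],
    [1,[0,0,0],-0.11],
    [1,[0,0,0],-0.11],
    [1,[0,0,0],0],
  ],
)

```text
clock: 1.82
eef_pos: [600.2, 48.1, 300.2]
eef_rot: [-3.141, 0.0, 1.584]
wrist_force: [0.2, -0.1, 0.2]
finger_gap: 94.5
```

Run:
```python
from h import *
import pickle
s=manip.read_state(); print(s['eef_pos'],s['eef_rot'],s['clock'])
p,d=manip.camera('wrist'); cv2.imwrite("pics/w1.png",p[:,:,::-1]); np.save("pics/w1.npy",d); np.save("pics/w1T.npy",toolT(s))
```

```text
[600.24183787  48.07546575 300.20077174] [-3.14095742e+00  1.58827678e-05  1.58406539e+00] 1.8167
```

View pics/w1.png

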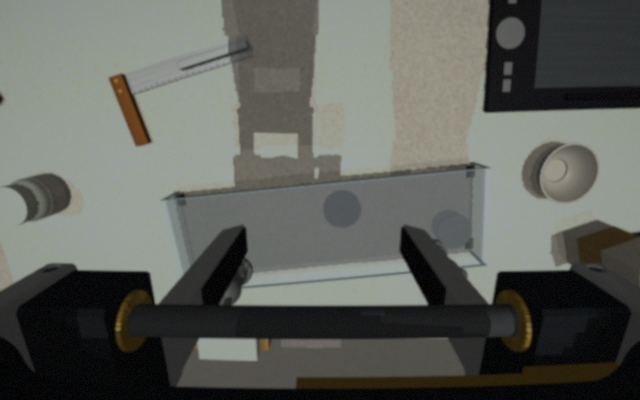

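The wrist picture shows the silver square, tail at (250,47) and stock from (118,77) to (143,143). The riser front edge runs from (165,198) to (488,168), the base is at (342,209) and the tin at (450,226).

Run:
```python
from h import *
crop('pics/w1.png','pics/w1a.png',95,25,170,130,4)
crop('pics/w1.png','pics/w1b.png',155,155,190,140,4)
crop('pics/w1.png','pics/w1c.png',310,155,190,120,4)
```

```text
(no output)
```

View pics/w1a.png

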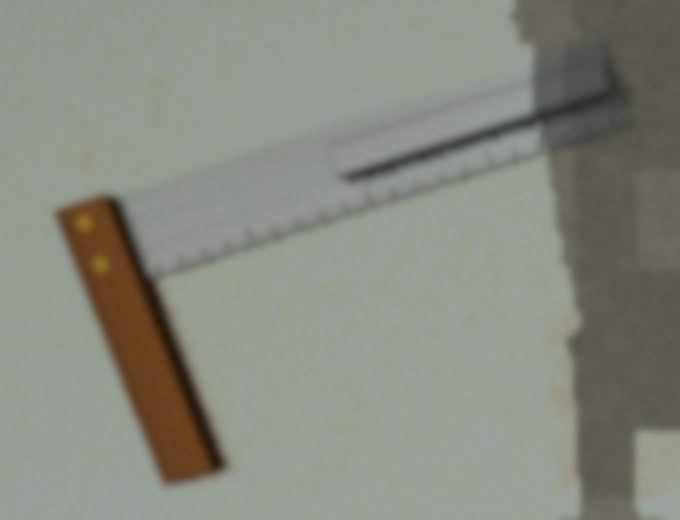

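View pics/w1b.png

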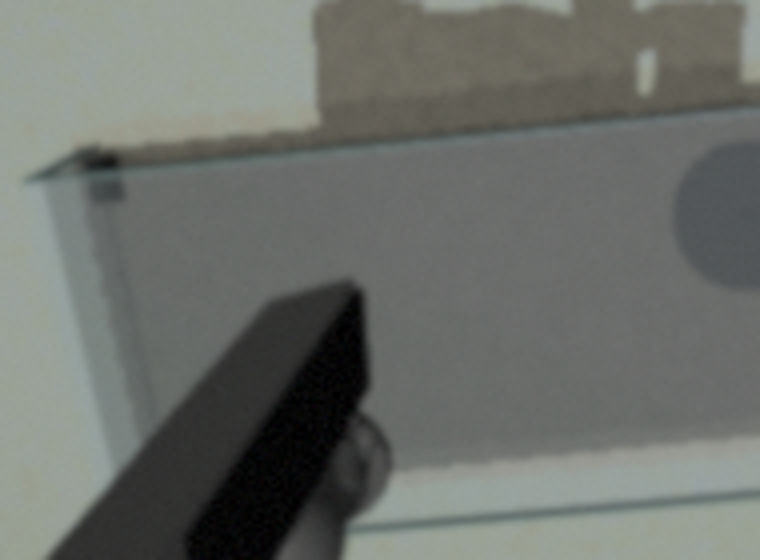

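View pics/w1c.png

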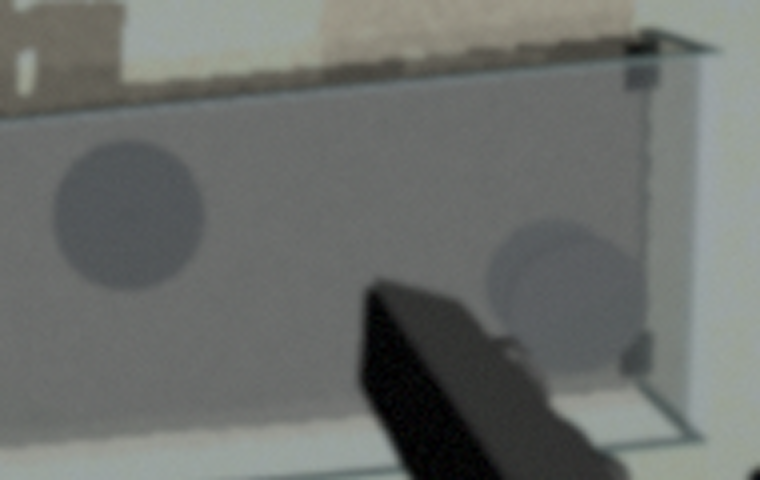

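Run:
```python
from h import *
np.set_printoptions(precision=1,suppress=True)
T=np.load('pics/w1T.npy')
f=lambda a,o,z:onz('wrist',np.array(a)/4+o,z,T)
FR=f([[30,182]],[155,155],58)[0];FL=f([[717,49]],[310,155],58)[0];BL=f([[697,438]],[310,155],58)[0]
print(FR,FL,BL,np.linalg.norm(FR-FL),np.linalg.norm(BL-FL))
yx=(FL-FR)/np.linalg.norm(FL-FR); yaw=np.arctan2(-yx[0],yx[1]); ex=np.array([np.cos(yaw),np.sin(yaw),0]);ey=np.array([-np.sin(yaw),np.cos(yaw),0])
M=(FR+FL)/2; C=M+80*ex; B=f([[129,215]],[310,155],12)[0]
print("yaw",yaw,"riser",C,"base",B,"riser frame",(B-C)@ex,(B-C)@ey)
st=f([[58,213],[110,197],[167,484],[214,470]],[95,25],14); print("stock HO HI TO TI",st)
tl=f([[608,40],[632,125]],[95,25],4); print("tail",tl)
rg=f([[352,180],[612,92],[332,140],[600,60]],[95,25],18); print("ridge edge near, tail; other",rg)
# fit square pose from model points
mod=np.array([[172,-16],[150,-16],[172,94],[150,94],[-50,-16],[-50,16]]);obs=np.r_[st[:,:2],tl[:,:2]]
mc,oc=mod.mean(0),obs.mean(0);H=(mod-mc).T@(obs-oc);U,S,V=np.linalg.svd(H);R=V.T@np.diag([1,np.linalg.det(V.T@U.T)])@U.T
t=oc-R@mc; print("square",t,np.arctan2(R[1,0],R[0,0]),"resid",obs-(mod@R.T+t))
np.savez('pose.npz',C=C,yaw=yaw,B=B,sq=t,sqyaw=np.arctan2(R[1,0],R[0,0]))
```

```text
[ 658.4 -195.3   58. ] [600.6 293.7  58. ] [758.8 310.1  58. ] 492.38726651272003 159.111532274062
yaw 0.11781436636641192 riser [708.9  58.6  58. ] base [681.9  80.9  12. ] riser frame -24.26644841930607 25.322861727431675
stock HO HI TO TI [[ 477.7 -280.8   14. ]
 [ 472.1 -259.4   14. ]
 [ 581.1 -250.5   14. ]
 [ 575.5 -230.4   14. ]]
tail [[415.6 -68.1   4. ]
 [445.5 -60.1   4. ]]
ridge edge near, tail; other [[ 467.  -162.9   18. ]
 [ 436.4  -64.1   18. ]
 [ 452.9 -169.3   18. ]
 [ 425.4  -68.1   18. ]]
square [ 444.4 -111.7] -1.2889050037426446 resid [[ 0.8  0.5]
 [ 1.3  0.8]
 [-1.4  0.3]
 [-0.9 -0.8]
 [ 0.5  0. ]
 [-0.3 -0.9]]
```

Request:
arm_command(
  steps=[
    [1,[-2.98,-2.535,0],0],
    [1,[-2.98,-2.535,0],0],
    [1,[-2.98,-2.535,0],0],
    [1,[-2.98,-2.535,0],0],
    [1,[-2.98,-2.535,0],0],
  ],
)

```text
clock: 2.28
eef_pos: [473.3, -102.7, 300.4]
eef_rot: [-3.142, 0.0, 1.575]
wrist_force: [1.1, -0.8, 0.7]
finger_gap: 94.0
```

Request:
arm_command(
  steps=[
    [1,[-2.98,-2.535,0],0],
    [1,[0,0,1.8],0.1184],
    [1,[0,0,1.8],0.1184],
    [1,[0,0,1.8],0.1184],
    [1,[0,0,1.8],0.1184],
  ],
)

```text
clock: 2.7
eef_pos: [449.4, -132.0, 227.9]
eef_rot: [3.141, -0.0, 1.094]
wrist_force: [0.5, -0.7, -0.2]
finger_gap: 93.8
```

Request:
arm_command(
  steps=[
    [1,[0,0,1.8],0.1184],
    [1,[0,0,1.8],0.1184],
    [1,[0,0,1.8],0.1184],
    [1,[0,0,1.8],0.1184],
    [1,[0,0,1.8],0.1184],
  ],
)

```text
clock: 3.12
eef_pos: [449.5, -131.7, 137.7]
eef_rot: [3.141, -0.0, 0.503]
wrist_force: [-0.1, -0.3, 0.5]
finger_gap: 94.0
```

Request:
arm_command(
  steps=[
    [1,[0,0,1.8],0.1184],
    [1,[0,0,1.8],0.1184],
    [1,[0,0,0],0],
    [1,[0,0,0],0],
  ],
)

```text
clock: 3.45
eef_pos: [449.4, -131.7, 102.5]
eef_rot: [-3.141, 0.001, 0.278]
wrist_force: [0.2, -0.3, 0.0]
finger_gap: 93.8
```

Run:
```python
from h import *
s=manip.read_state(); print(s['eef_pos'],s['eef_rot'],s['clock']);T=toolT(s)
p,d=manip.camera('wrist'); P=np.load('pose.npz');a=float(P['sqyaw']);R=np.array([[np.cos(a),-np.sin(a)],[np.sin(a),np.cos(a)]])
q=p[:,:,::-1].copy()
for z,poly in ((18,[[-50,-6],[60,-6],[60,6],[-50,6]]),(4,[[-50,-16],[150,-16],[150,16],[-50,16]])):
    w=np.array(poly)@R.T+P['sq']; uv=proj('wrist',np.c_[w,np.full(4,z)],T); cv2.polylines(q,[np.int32(uv)],True,(0,0,255),1)
cv2.imwrite("pics/w2.png",q)
```

```text
[ 449.37994754 -131.72498442  102.51560796] [-3.14083212e+00  1.03745983e-03  2.77655824e-01] 3.45
```

View pics/w2.png

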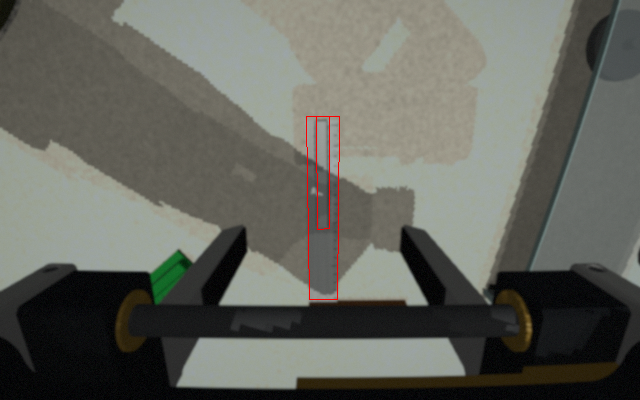

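The predicted outlines (red) lie on the blade and ridge in the wrist picture, ridge at (322,170), and the fingers straddle it. Next I descend and grip.

Request:
arm_command(
  steps=[
    [0.6,[0,0,3],0],
    [0.5,[0,0,3],0],
    [0.5,[0,0,2.3],0],
    [0.5,[0,0,1.2],0],
    [0.4,[0,0,0],0],
  ],
  force=45,
)

```text
clock: 3.92
eef_pos: [449.0, -131.6, 6.5]
eef_rot: [-3.14, 0.002, 0.279]
wrist_force: [-0.1, 0.3, -0.4]
finger_gap: 64.2
```

Request:
arm_command(
  steps=[
    [0,[0,0,0],0],
    [0,[0,0,0],0],
    [0,[0,0,0],0],
    [0,[0,0,0],0],
    [0,[0,0,0],0],
  ],
  force=45,
)

```text
clock: 4.33
eef_pos: [450.0, -132.0, 8.3]
eef_rot: [3.141, -0.001, 0.277]
wrist_force: [1.1, 0.2, 0.4]
finger_gap: 31.0
```

Request:
arm_command(
  steps=[
    [0,[0,0,0],0],
    [0,[0,0,0],0],
    [0,[0,0,0],0],
  ],
)

```text
clock: 4.58
eef_pos: [449.7, -131.8, 7.6]
eef_rot: [3.142, -0.0, 0.277]
wrist_force: [0.6, 1.2, -0.4]
finger_gap: 10.4
```

Request:
arm_command(
  steps=[
    [0,[0,0,0],0],
    [0,[0,0,0],0],
    [0,[0,0,-0.8],0],
    [0,[0,0,-0.7],0],
    [0,[0,0,0],0],
  ],
)

```text
clock: 5.0
eef_pos: [450.5, -132.2, 24.2]
eef_rot: [3.14, -0.002, 0.277]
wrist_force: [-0.5, -0.3, 0.0]
finger_gap: 0.2
```

Run:
```python
from h import *
s=manip.read_state(); print(s['eef_pos'],s['eef_rot'],s['finger_gap'],s['wrist_force'])
for n in ['side']:
    p,d=manip.camera(n); cv2.imwrite(f"pics/{n}1.png",p[:,:,::-1])
crop('pics/side1.png','pics/s1c.png',230,140,200,150,4)
```

```text
[ 450.46731725 -132.1717145    24.22802326] [ 3.14020738e+00 -1.83575285e-03  2.76550820e-01] 0.21602592503641957 [-0.5456411  -0.34352077  0.04046576]
```

View pics/s1c.png

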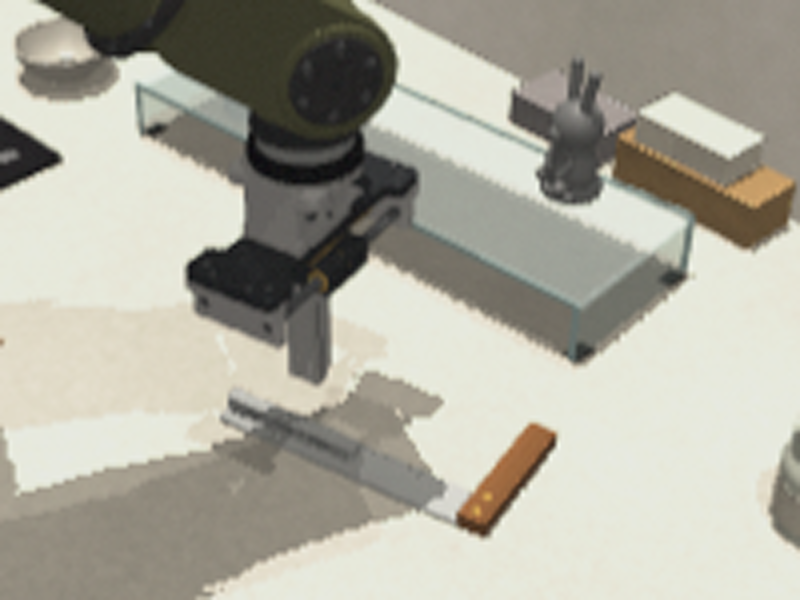

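Run:
```python
from h import *
np.set_printoptions(precision=1,suppress=True)
s=manip.read_state();T=toolT(s)
p,d=manip.camera('wrist');cv2.imwrite('pics/w3.png',p[:,:,::-1]);p,d=manip.camera('scene');cv2.imwrite('pics/scene2.png',p[:,:,::-1])
crop('pics/scene2.png','pics/sc2.png',240,130,200,120,4)
print('wrist proj TCP',proj('wrist',[s['eef_pos']],T),'side crop',(proj('side',[s['eef_pos']])-[230,140])*4,'scene crop',(proj('scene',[s['eef_pos']])-[240,130])*4)
```

```text
wrist proj TCP [[322.1 219.8]] side crop [[306.5 412.2]] scene crop [[319.  229.7]]
```

View pics/w3.png

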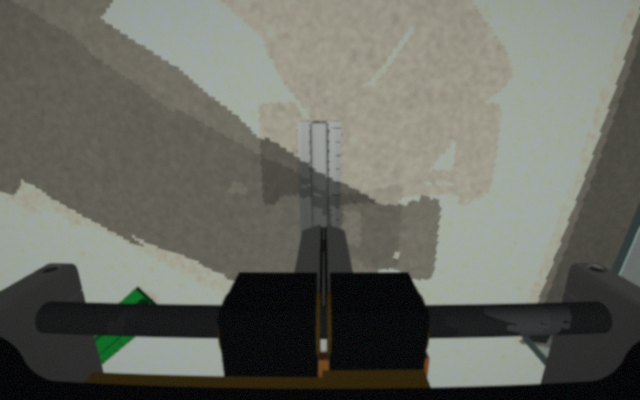

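View pics/sc2.png

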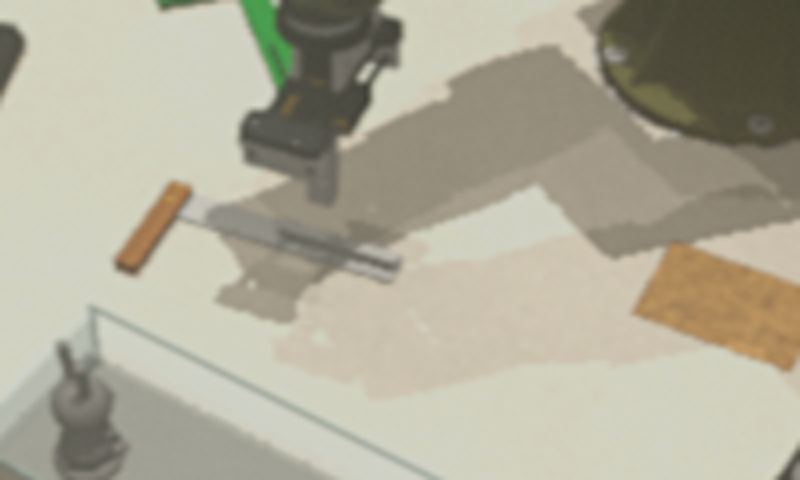

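Run:
```python
from h import *
np.set_printoptions(precision=1,suppress=True)
print({k:getattr(manip,k) for k in dir(manip) if not k.startswith('_') and not callable(getattr(manip,k))})
s=manip.read_state();T=toolT(s);print(s['eef_pos'],s['joints'])
def pt(n,d,u,v):
    z=np.median(d[v-1:v+2,u-1:u+2]); o,r=ray(n,[[u,v]],T=T); return o+r[0]*z
p,d=manip.camera('wrist')
for n,uv in (('blade tail',(305,130)),('ridge',(318,150)),('desk',(400,100)),('desk',(200,250)),('tipL',(312,240)),('tipL',(308,250)),('tipR',(336,240)),('desk',(520,230))): print('wrist',n,pt('wrist',d,*uv))
for c,L in (('side',(('tip',(307,233)),('tip',(307,230)),('tip',(308,226)),('stock',(355,260)),('desk',(340,280)),('desk',(300,200)),('ridge',(301,246)))),('scene',(('tip',(320,178)),('tip',(320,175)),('stock',(277,186)),('desk',(300,210)),('desk',(420,210))))):
    p,d=manip.camera(c)
    for n,uv in L: print(c,n,pt(c,d,*uv))
```

```text
{'tcp_to_grasp': 18.8}
[ 449.7 -131.9   22.7] [-0.4  0.3  1.9 -0.   0.9 -0.6]
wrist blade tail [420.9 -75.7   3.7]
wrist ridge [433.6 -85.4  17.7]
wrist desk [481.1 -36.5  -0.6]
wrist desk [ 362.8 -192.4   -0.4]
wrist tipL [ 442.2 -124.3   81.3]
wrist tipL [ 440.8 -125.    93.1]
wrist tipR [ 454.4 -120.9   81.2]
wrist desk [ 609.5 -104.4   -0.4]
side tip [ 441.1 -145.5   75.3]
side tip [ 441.5 -145.3   85.7]
side tip [ 445.6 -144.9   97.4]
side stock [ 514.6 -264.    11.8]
side desk [ 441.5 -280.5   -3. ]
side desk [ 413.1 -154.1  205.2]
side ridge [ 437.2 -122.1   13.2]
scene tip [ 460.1 -122.9   79.6]
scene tip [513.2 -79.2 155.8]
scene stock [ 530.6 -255.8   13.6]
scene desk [ 556.3 -128.7    0.9]
scene desk [299.6 175.7  -2.3]
```

Run:
```python
from h import *
np.set_printoptions(precision=1,suppress=True)
s=manip.read_state();T=toolT(s)
for c,u,rows in (('wrist',314,range(222,262,3)),('wrist',334,range(222,262,3)),('side',308,range(214,242,2)),('scene',321,range(170,186,1))):
    p,d=manip.camera(c)
    for v in rows:
        o,r=ray(c,[[u,v]],T=T); print(c,u,v,o+r[0]*d[v,u],p[v,u])
```

```text
wrist 314 222 [ 444.8 -136.9   16.9] [75 77 76]
wrist 314 225 [ 445.4 -139.2   16.9] [69 71 71]
wrist 314 228 [ 442.6 -124.    63.6] [53 52 52]
wrist 314 231 [ 442.8 -124.6   66.7] [52 53 51]
wrist 314 234 [ 442.9 -124.2   72.1] [52 53 52]
wrist 314 237 [ 443.  -124.3   76.2] [54 55 54]
wrist 314 240 [ 443.1 -124.1   80.7] [50 53 50]
wrist 314 243 [ 443.1 -123.6   85.7] [56 56 53]
wrist 314 246 [ 443.3 -124.2   88. ] [53 53 51]
wrist 314 249 [ 443.5 -124.6   90.8] [52 53 53]
wrist 314 252 [ 443.5 -124.1   95.2] [53 55 53]
wrist 314 255 [ 443.6 -124.1   98.4] [55 55 54]
wrist 314 258 [ 443.7 -124.   101.8] [51 52 50]
wrist 314 261 [ 444.  -124.9  103. ] [52 52 51]
wrist 334 222 [ 460.9 -137.8    2.4] [84 87 84]
wrist 334 225 [ 461.3 -139.5    4.3] [82 83 81]
wrist 334 228 [ 453.8 -121.    63. ] [56 56 55]
wrist 334 231 [ 453.8 -121.4   66.8] [51 53 52]
wrist 334 234 [ 453.6 -121.2   71.9] [55 55 53]
wrist 334 237 [ 453.4 -121.2   76.4] [53 53 52]
wrist 334 240 [ 453.2 -121.2   80.8] [51 52 49]
wrist 334 243 [ 453.2 -121.4   84.1] [53 54 52]
wrist 334 246 [ 452.9 -121.    89.1] [50 51 
[... 1026 characters left out ...]
 [ 459.1 -119.7  107.3] [117 112 104]
scene 321 173 [ 461.  -118.1  105.2] [119 115 106]
scene 321 174 [ 461.5 -117.7  101.4] [123 119 109]
scene 321 175 [ 461.4 -117.7   96.8] [119 116 105]
scene 321 176 [ 459.1 -119.5   89.8] [114 109 100]
scene 321 177 [ 460.2 -118.7   86.6] [114 109 100]
scene 321 178 [ 456.9 -121.3   78.3] [113 110 100]
scene 321 179 [ 459.4 -119.3   76.7] [113 109 101]
scene 321 180 [ 460.5 -118.3   73.6] [115 111 102]
scene 321 181 [ 458.8 -119.7   67. ] [126 121 108]
scene 321 182 [ 409.1 -160.4    1.9] [146 139 122]
scene 321 183 [ 411.9 -158.1    0.5] [155 146 130]
scene 321 184 [ 414.  -156.3   -1.6] [153 145 129]
scene 321 185 [ 418.9 -152.2   -0.4] [153 144 128]
```

All three depth views agree that the finger tips end about 39 mm above the reported TCP (tips at z≈62, TCP at 22.7). The grip therefore closed above the ridge and nothing moved. I'll reopen and go down slowly by the measured tips, watching the force.

Request:
arm_command(
  steps=[
    [0.4,[0,0,0],0],
    [0.4,[0,0,0],0],
    [0.4,[0,0,0],0],
    [0.4,[0,0,0],0],
    [0.4,[0,0,0.5],0],
  ],
)

```text
clock: 5.92
eef_pos: [450.1, -132.0, 18.0]
eef_rot: [3.141, -0.001, 0.277]
wrist_force: [-0.3, 0.2, 0.3]
finger_gap: 30.2
```

Request:
arm_command(
  steps=[
    [0.4,[0,0,1.2],0],
    [0.4,[0,0,1.2],0],
    [0.4,[0,0,1.0],0],
    [0.4,[0,0,0],0],
  ],
)

```text
clock: 6.25
eef_pos: [448.5, -131.4, -18.4]
eef_rot: [-3.14, 0.002, 0.277]
wrist_force: [-0.2, -0.8, -0.3]
finger_gap: 37.8
```

```bash
cat > tip.py <<'E'
from h import *
np.set_printoptions(precision=1,suppress=True)
s=manip.read_state();T=toolT(s);print(s['eef_pos'],s['eef_rot'],s['finger_gap'],s['wrist_force'],s['clock'])
p,d=manip.camera('side');cv2.imwrite('pics/side3.png',p[:,:,::-1]);crop('pics/side3.png','pics/s3c.png',230,170,150,110,5)
p,d=manip.camera('wrist');cv2.imwrite('pics/w4.png',p[:,:,::-1])
E
python3 tip.py
```

```text
[ 448.5 -131.4  -18.4] [-3.1  0.   0.3] 37.79841109869167 [-0.2 -0.8 -0.3] 6.25
```

View pics/s3c.png

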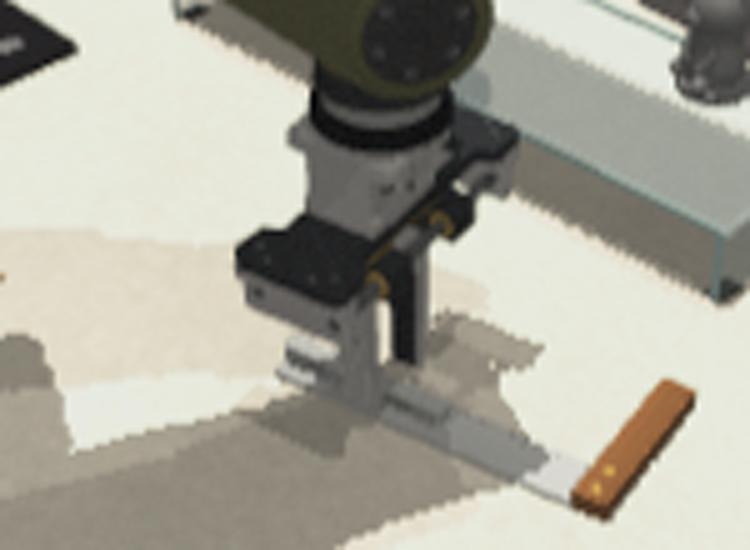

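View pics/w4.png

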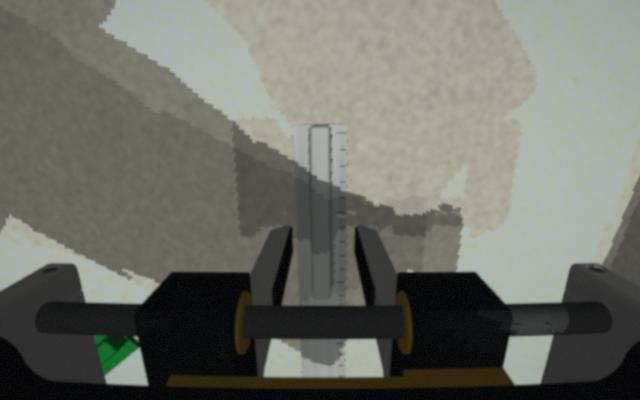

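The wrist picture shows the fingers astride the ridge at (320,230), and the side view shows the tips just above it. I go 13 mm further down and close.

Request:
arm_command(
  steps=[
    [0.4,[0,0,0.7],0],
    [0.4,[0,0,0.6],0],
    [0,[0,0,0],0],
    [0,[0,0,0],0],
    [0,[0,0,0],0],
  ],
  force=50,
)

```text
clock: 6.77
eef_pos: [449.8, -131.9, -29.3]
eef_rot: [3.141, -0.0, 0.277]
wrist_force: [0.4, -0.5, 0.4]
finger_gap: 21.2
```

Request:
arm_command(
  steps=[
    [0,[0,0,0],0],
    [0,[0,0,0],0],
    [0,[0,0,0],0],
    [0,[0,0,0],0],
    [0,[0,0,0],0],
  ],
)

```text
clock: 7.18
eef_pos: [449.8, -131.9, -29.2]
eef_rot: [3.141, -0.0, 0.277]
wrist_force: [-0.6, 0.7, 3.5]
finger_gap: 11.5
```

Request:
arm_command(
  steps=[
    [0,[0,0,-0.8],0],
    [0,[0,0,-0.7],0],
    [0,[-0.4,-2.5,0],0],
    [0,[-0.3,-2.4,0],0],
    [0,[0,0,0],0],
  ],
)

```text
clock: 7.6
eef_pos: [427.9, -84.2, -14.1]
eef_rot: [-3.141, 0.001, 0.278]
wrist_force: [-0.3, -0.7, -1.0]
finger_gap: 11.5
```

```bash
python3 tip.py
```

```text
[427.9 -84.2 -14.1] [-3.1  0.   0.3] 11.516126985620962 [-0.3 -0.7 -1. ] 7.6
```

View pics/s3c.png

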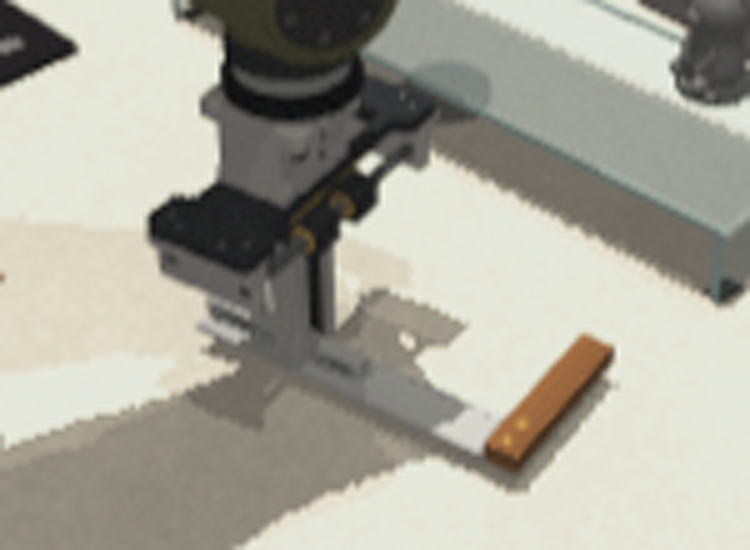

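Request:
arm_command(
  steps=[
    [0,[0,0,0],-0.1176],
    [0,[0,0,0],-0.1176],
    [0,[0,0,0],-0.1176],
    [0,[0,0,0],-0.1176],
    [0,[0,0,0],-0.1176],
  ],
)

```text
clock: 8.12
eef_pos: [430.1, -87.4, -14.1]
eef_rot: [3.141, -0.0, 0.87]
wrist_force: [-0.3, -0.5, -2.2]
finger_gap: 11.5
```

Request:
arm_command(
  steps=[
    [0,[0,0,0],-0.1176],
    [0,[0,0,0],-0.1176],
    [0,[0,0,0],-0.1176],
    [0,[0,0,0],-0.1176],
    [0,[0,0,0],-0.1176],
  ],
)

```text
clock: 8.53
eef_pos: [430.1, -87.4, -14.1]
eef_rot: [3.141, 0.0, 1.458]
wrist_force: [-0.8, 0.0, -1.0]
finger_gap: 11.5
```

Request:
arm_command(
  steps=[
    [0,[0,0,0],-0.1176],
    [0,[0,0,0],-0.1176],
    [0,[0,0,0],0],
    [0,[0,0,0],0],
  ],
)

```text
clock: 8.87
eef_pos: [429.9, -87.2, -14.2]
eef_rot: [3.141, 0.0, 1.684]
wrist_force: [-0.3, -0.4, -1.8]
finger_gap: 11.6
```

Run:
```python
from h import *
np.set_printoptions(precision=1,suppress=True)
s=manip.read_state();T=toolT(s);print(s['eef_pos'],s['eef_rot'][2],s['finger_gap'],s['wrist_force'],s['clock'])
P=np.load('pose.npz');C=P['C'][:2];a=float(P['yaw']);ex=np.array([np.cos(a),np.sin(a)]);ey=np.array([-ex[1],ex[0]])
e=s['eef_pos'][:2]-C; print('TCP in riser',e@ex,e@ey)
p,d=manip.camera('side');cv2.imwrite('pics/side4.png',p[:,:,::-1]);crop('pics/side4.png','pics/s4c.png',230,130,190,140,4)
p,d=manip.camera('scene');cv2.imwrite('pics/scene4.png',p[:,:,::-1]);crop('pics/scene4.png','pics/sc4c.png',230,150,190,140,4)
```

```text
[429.9 -87.2 -14.2] 1.6835596049513728 11.569960777777519 [-0.3 -0.4 -1.8] 8.8667
TCP in riser -294.2729269612226 -112.0138004499183
```

View pics/s4c.png

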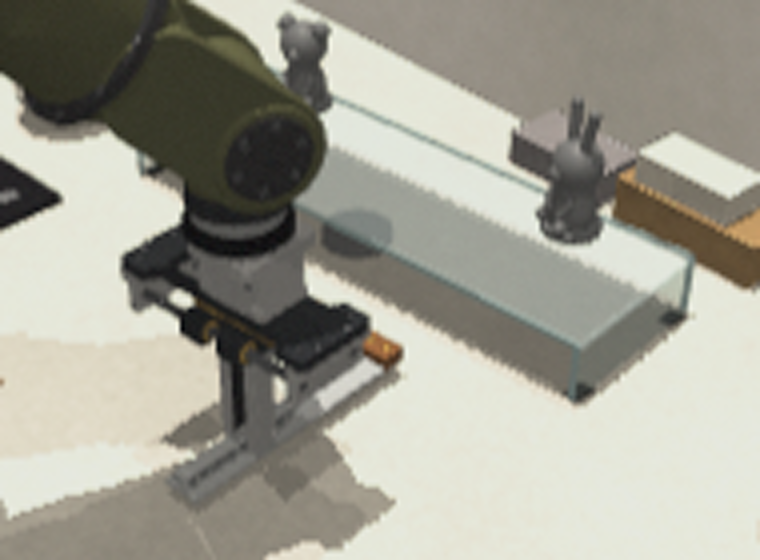

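View pics/sc4c.png

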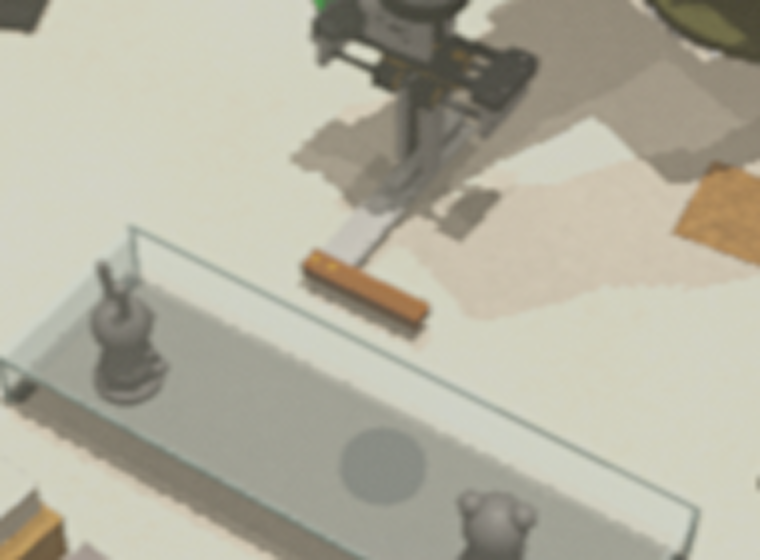

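The square is held level, stock pointing at the riser and clear of it. In the scene crop the base (382,465) is well left of the stock's path. I lower it, then insert it to the right of the base.

Request:
arm_command(
  steps=[
    [0,[-0.8,0,0.5],0],
    [0,[0,1.5,0.5],0],
    [0,[0,2.4,0],0],
    [0,[0,2.4,0],0],
    [0,[0,2.4,0],0],
  ],
)

```text
clock: 9.38
eef_pos: [517.9, -84.9, -24.9]
eef_rot: [-3.141, -0.0, 1.686]
wrist_force: [-0.3, 0.3, -1.7]
finger_gap: 11.5
```

Request:
arm_command(
  steps=[
    [0,[0,2.4,0],0],
    [0,[0,2.4,0],0],
    [0,[0,2.4,0],0],
    [0,[0,2.4,0],0],
    [0,[0,0,0],0],
  ],
)

```text
clock: 9.8
eef_pos: [615.3, -73.4, -25.0]
eef_rot: [3.14, 0.0, 1.687]
wrist_force: [-1.1, 0.3, -0.5]
finger_gap: 11.7
```

```bash
cat > look.py <<'E'
from h import *
import sys
k=sys.argv[1]
np.set_printoptions(precision=1,suppress=True)
s=manip.read_state();T=toolT(s);print(s['eef_pos'],s['eef_rot'][2],s['finger_gap'],s['wrist_force'],s['clock'])
P=np.load('pose.npz');C=P['C'][:2];a=float(P['yaw']);ex=np.array([np.cos(a),np.sin(a)]);ey=np.array([-ex[1],ex[0]])
e=s['eef_pos'][:2]-C; print('TCP in riser',e@ex,e@ey)
p,d=manip.camera('side');cv2.imwrite(f'pics/side_{k}.png',p[:,:,::-1]);crop(f'pics/side_{k}.png',f'pics/side_{k}c.png',230,120,190,140,4)
p,d=manip.camera('scene');cv2.imwrite(f'pics/scene_{k}.png',p[:,:,::-1]);crop(f'pics/scene_{k}.png',f'pics/scene_{k}c.png',230,160,190,140,4)
E
python3 look.py 5
```

```text
[615.3 -73.4 -25. ] 1.686600080006485 11.671491627770783 [-1.1  0.3 -0.5] 9.8
TCP in riser -108.55785205181635 -120.13128457929855
```

View pics/scene_5c.png

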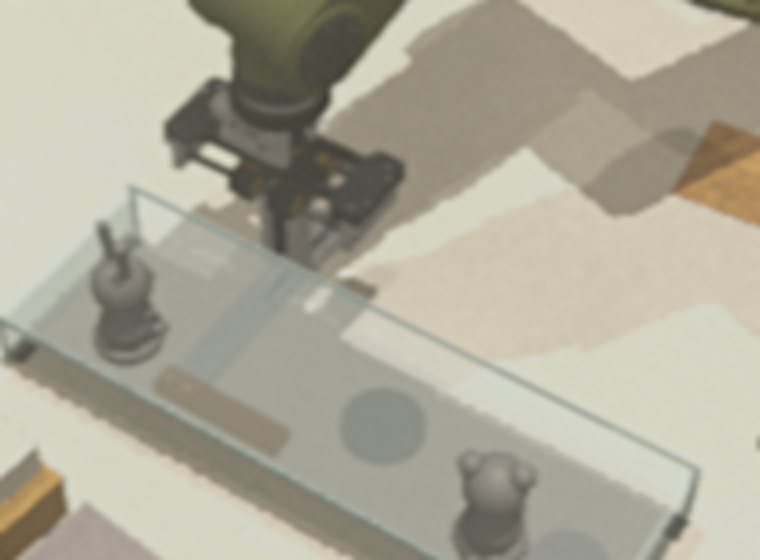

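View pics/side_5c.png

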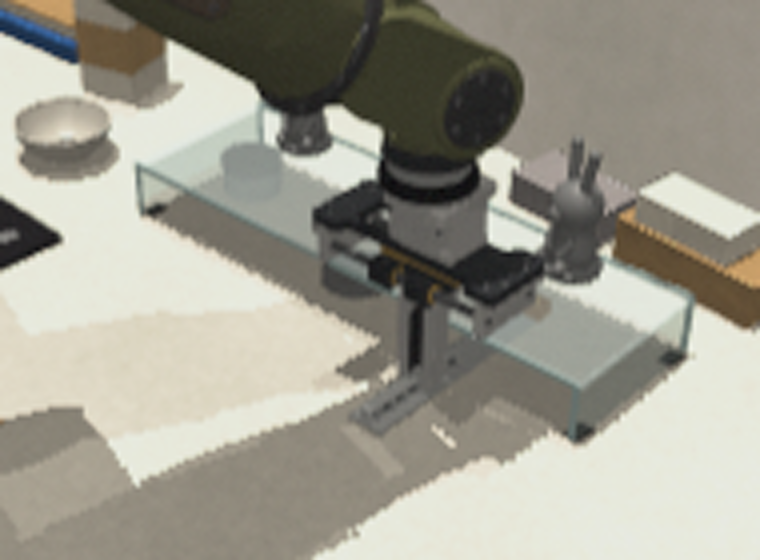

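The stock lies under the riser at (225,410) in the scene crop, behind and to the right of the base (383,427). Now I slide it left behind the base.

Request:
arm_command(
  steps=[
    [0,[1.8,0,0],0],
    [0,[1.8,0,0],0],
    [0,[1.8,0,0],0],
    [0,[1.8,0,0],0],
    [0,[1.2,0,0],0],
  ],
)

```text
clock: 10.32
eef_pos: [601.3, 11.0, -24.7]
eef_rot: [-3.141, -0.0, 1.687]
wrist_force: [-1.3, -0.6, -1.7]
finger_gap: 11.5
```

Request:
arm_command(
  steps=[
    [0,[0.6,0,0],0],
    [0,[0,0,0.2],0],
    [0,[0,0,0.2],0],
    [0,[0,0,0],0],
  ],
)

```text
clock: 10.65
eef_pos: [601.5, 15.3, -29.0]
eef_rot: [-3.141, 0.0, 1.687]
wrist_force: [-0.1, 0.4, -0.4]
finger_gap: 11.6
```

```bash
python3 look.py 6
```

```text
[601.5  15.3 -29. ] 1.6869169829345005 11.588758724293454 [-0.1  0.4 -0.4] 10.65
TCP in riser -111.79685297941514 -30.40528984108718
```

View pics/scene_6c.png

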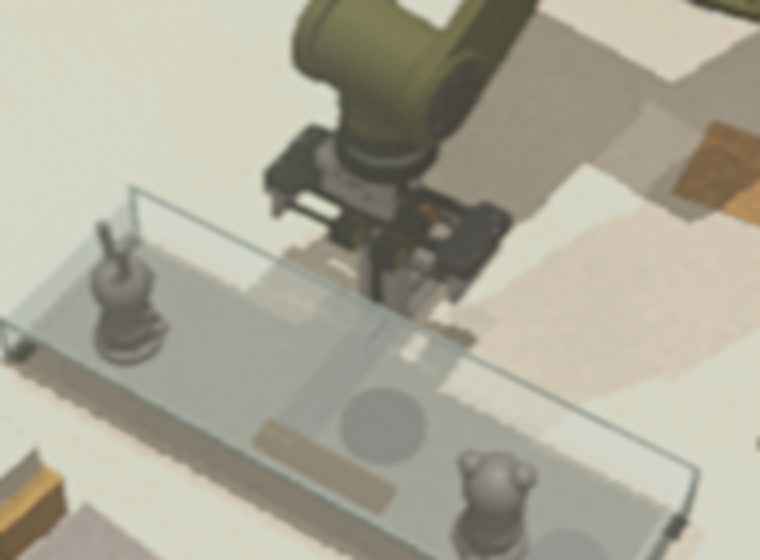

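The stock now sits right behind the base, covering it: stock (325,465), base (383,427) in the scene crop. Now I drag.

Request:
arm_command(
  steps=[
    [0,[0,-0.5,0],0],
    [0,[0,-0.6,0],0],
    [0,[0,-0.8,0],0],
    [0,[0,-1.0,0],0],
    [0,[0,-1.2,0],0],
  ],
)

```text
clock: 11.17
eef_pos: [560.1, 11.2, -28.4]
eef_rot: [3.141, 0.0, 1.688]
wrist_force: [-0.2, -0.7, -0.5]
finger_gap: 11.9
```

Request:
arm_command(
  steps=[
    [0,[0,-1.2,0],0],
    [0,[0,-1.2,0],0],
    [0,[0,-1.2,0],0],
    [0,[0,-1.2,0],0],
    [0,[0,-1.2,0],0],
  ],
)

```text
clock: 11.58
eef_pos: [500.1, 4.2, -28.4]
eef_rot: [3.142, 0.0, 1.688]
wrist_force: [0.5, -0.2, -1.3]
finger_gap: 11.2
```

```bash
python3 look.py 7
```

```text
[500.1   4.2 -28.4] 1.6877073454985312 11.176379613485512 [ 0.5 -0.2 -1.3] 11.5833
TCP in riser -213.7789985347881 -29.46454880988005
```

View pics/scene_7c.png

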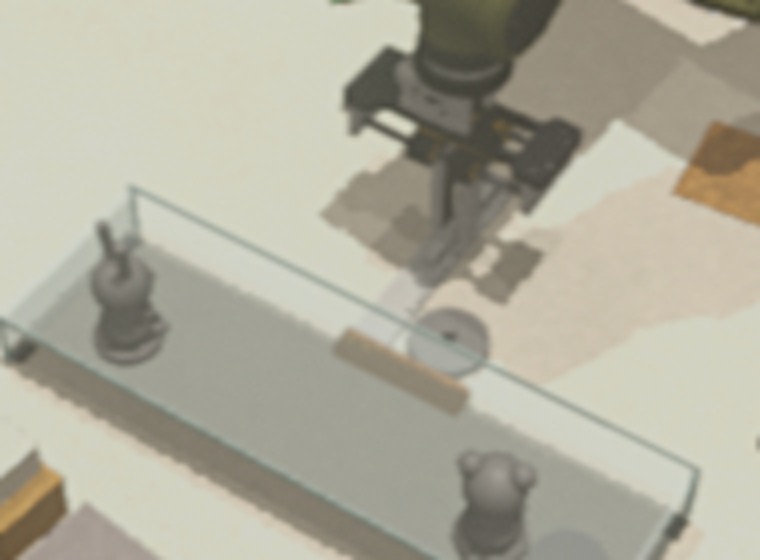

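Request:
arm_command(
  steps=[
    [0,[0,-1.2,0],0],
    [0,[0,-1.2,0],0],
    [0,[0,-1.1,0],0],
    [0,[0,-0.9,0],0],
    [0,[0,-0.7,0],0],
  ],
)

```text
clock: 12.1
eef_pos: [450.4, -1.6, -28.3]
eef_rot: [3.141, 0.0, 1.688]
wrist_force: [1.2, -0.0, -1.2]
finger_gap: 11.2
```

Request:
arm_command(
  steps=[
    [0,[0,-0.6,0],0],
    [0,[0,-0.4,0],0],
    [0,[0,-0.2,0],0],
    [0,[0,0,0.1],0],
    [0,[0,0,0],0],
  ],
)

```text
clock: 12.52
eef_pos: [439.0, -3.0, -29.3]
eef_rot: [-3.142, 0.0, 1.688]
wrist_force: [-2.5, -0.4, 5.1]
finger_gap: 11.2
```

```bash
python3 look.py 8
```

```text
[439.   -3.  -29.3] 1.6878476644248144 11.157081981947265 [-2.5 -0.4  5.1] 12.5167
TCP in riser -275.3323706512896 -29.48804597791064
```

View pics/scene_8c.png

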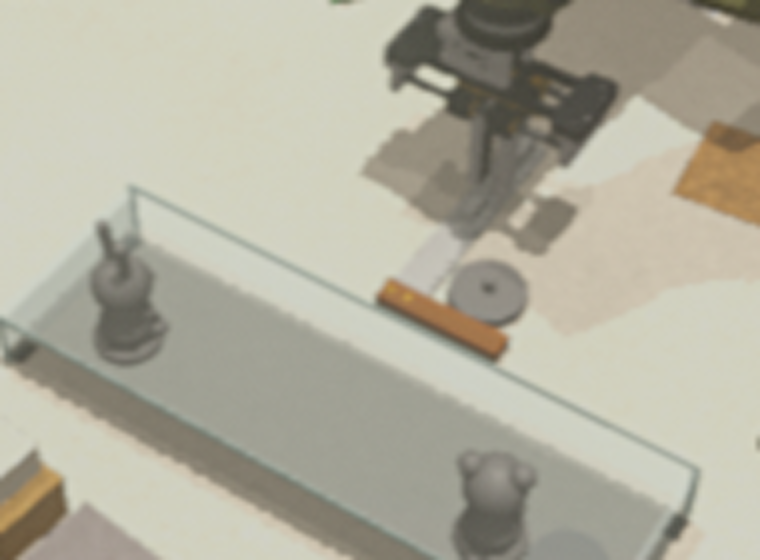

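View pics/side_8c.png

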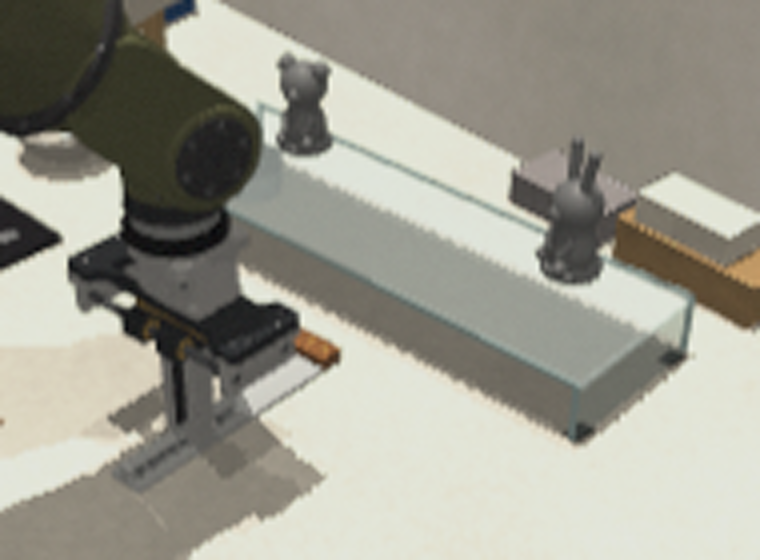

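The base (488,290, peg up) and the whole square lie in front of the riser, and the 5 N upward force shows the square on the desk. Now I release and retreat upward.

Request:
arm_command(
  steps=[
    [0.4,[0,0,0],0],
    [0.4,[0,0,0],0],
    [0.4,[0,0,0],0],
    [0.4,[0,0,0],0],
    [0.4,[0,0,0],0],
  ],
)

```text
clock: 13.03
eef_pos: [438.9, -2.9, -29.5]
eef_rot: [-3.142, -0.0, 1.688]
wrist_force: [-0.3, 0.8, -0.3]
finger_gap: 37.2
```

Request:
arm_command(
  steps=[
    [0.4,[0,0,-1],0],
    [0.4,[0,0,-2],0],
    [0.4,[0,0,-3],0],
    [0.4,[0,0,-4],0],
    [0.4,[0,0,-4],0],
  ],
)

```text
clock: 13.45
eef_pos: [438.0, -2.9, 112.6]
eef_rot: [-3.141, -0.0, 1.688]
wrist_force: [0.7, 0.2, -0.7]
finger_gap: 37.7
```

Request:
arm_command(
  steps=[
    [0.4,[0,0,-4],0],
    [0.4,[0,0,-4],0],
    [0.4,[0,0,-4],0],
    [0.4,[0,0,0],0],
    [0.4,[0,0,0],0],
  ],
)

```text
clock: 13.87
eef_pos: [439.4, -3.0, 232.8]
eef_rot: [3.137, 0.001, 1.688]
wrist_force: [-0.9, -0.1, -1.0]
finger_gap: 37.7
```

```bash
python3 look.py 9
python3 - <<'E'
from h import *
s=manip.read_state();T=toolT(s);np.save('pics/w9T.npy',T)
p,d=manip.camera('wrist');cv2.imwrite('pics/w9.png',p[:,:,::-1]);np.save('pics/w9.npy',d)
E
```

```text
[439.4  -3.  232.8] 1.6878388657277654 37.73408747073374 [-0.9 -0.1 -1. ] 13.8667
TCP in riser -274.9637642740256 -29.51210144858084
```

View pics/scene_9.png

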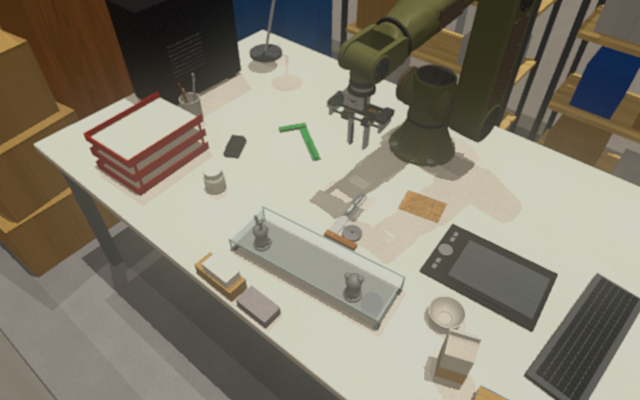

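View pics/side_9c.png

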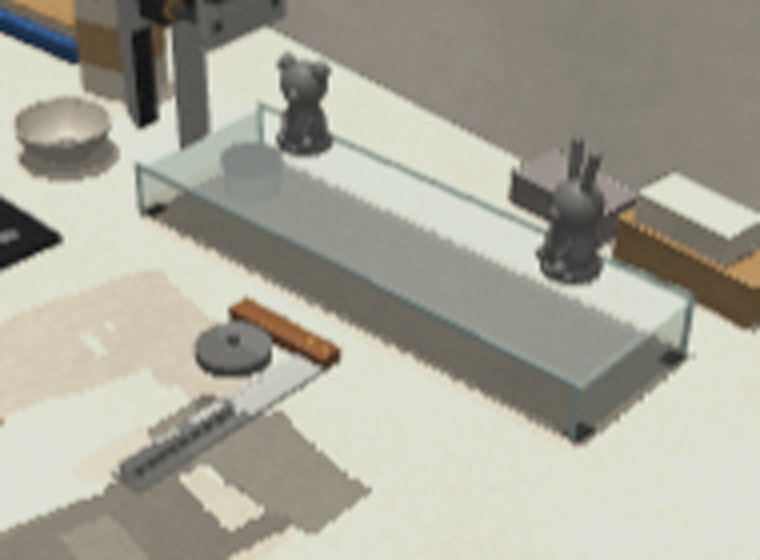

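View pics/w9.png

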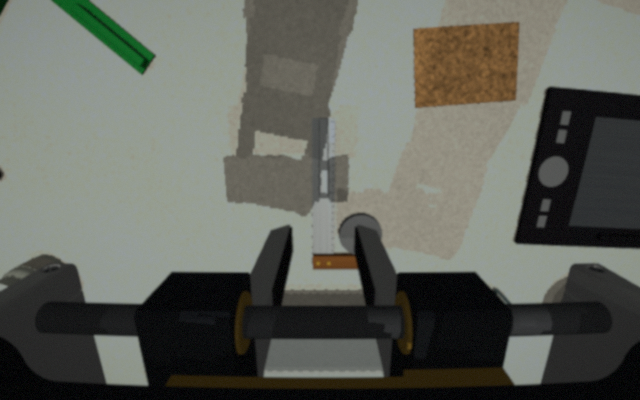

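Run:
```python
from h import *
np.set_printoptions(precision=1,suppress=True)
P=np.load('pose.npz');C=P['C'][:2];a=float(P['yaw']);ex=np.array([np.cos(a),np.sin(a)]);ey=np.array([-ex[1],ex[0]])
for n,b in (('side',onz('side',[[233/4+230,345/4+120]],12)),('scene',onz('scene',[[352,233]],12))):
    e=b[0,:2]-C; print(n,'base riser frame',e@ex,e@ey,'(edge -80)')
p,d=manip.camera('side')
for uv in ((281,206),(295,207),(288,211),(310,206),(300,199),(265,237),(300,220)):
    o,r=ray('side',[uv]); print(uv,(o+r[0]*d[uv[1],uv[0]]))
A=cv2.imread('pics/scene0.png');B=cv2.imread('pics/scene_9.png')
for nm,(x,y,w,h) in dict(jar=(198,160,34,36),mouse=(220,130,30,32),bowl=(422,292,48,46),rabbit=(246,206,32,48),bear=(338,266,30,38),tin=(362,288,24,26),green=(275,118,48,45)).items():
    t=A[y:y+h,x:x+w]; m=cv2.matchTemplate(B[y-8:y+h+8,x-8:x+w+8],t,cv2.TM_CCOEFF_NORMED); print(nm,cv2.minMaxLoc(m)[1],np.array(cv2.minMaxLoc(m)[3])-8)
```

```text
side base riser frame -179.2299276833145 18.00563365389555 (edge -80)
scene base riser frame -172.29312446233297 30.18487106942971 (edge -80)
(281, 206) [513.2  74.2  10.2]
(295, 207) [543.5  38.4  11.3]
(288, 211) [515.5  39.9   8. ]
(310, 206) [585.8  12.2   9.4]
(300, 199) [584.   62.   11.9]
(265, 237) [382.6 -20.6  12.3]
(300, 220) [523.7 -11.1  -3. ]
jar 0.9996866583824158 [0 0]
mouse 0.9998511672019958 [0 0]
bowl 0.9996486902236938 [0 0]
rabbit 0.9996803402900696 [0 0]
bear 0.9992396831512451 [0 0]
tin 0.99225914478302 [0 0]
green 0.9997077584266663 [0 0]
```

The base is about 95 mm in front of the edge and flat, the square is flat, and nothing else moved. I'm handing the job in.

```bash
python3 -c "
from cell import manip
print(manip.sign_off())"
```

```text
the job is handed in; nothing more can be done
None
```

I hooked the base with the aluminium square and dragged it out from under the riser. Then I set the square flat on the desk, let go, raised the gripper clear and handed the job in at about 14 s.

**Last checks**
- **Base:** it lies flat, peg up. Its centre is 92 to 99 mm in front of the riser's front edge, so its rim clears the edge by about 60 mm.
- **Square:** it is flat on the desk, with the stock about 44 mm in front of the edge by the arm's pose. I did not measure the stock again after letting go.
- **Bystanders:** the tin, both figures, the bowl, the jar and the mouse show no shift between the first and last scene pictures.
- **Touching:** the highest wrist force reported was about 5 N, and the gripper never touched the base.

**What went wrong or disagreed**
- **First grip:** it closed on air. All three cameras put the finger tips about 39 mm short of the reported TCP, so I went down by the measured tips, and the second grip held.
- **Camera positions:** the scene and side cameras disagreed by 10 to 20 mm across the desk, so I worked from the wrist camera's measurements. In the last check they still differ by about 7 mm in depth and 12 mm sideways for the base, which leaves ample room.

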